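Index the marking table by one hole

TASK

Press the red spring plunger on the green indexing table down with a fingertip and, pushing on the yellow lug beside it, turn the table anticlockwise (seen from above) to the next hole, so that the next brass blank comes under the marking head and the plunger's pin springs fully up into that hole. Go one hole only and never the other way; do not lift anything, keep the brass blanks in their nests and leave the pliers, hammer and jar where they are. Finish with the hand clear of everything.

Things in the scene. Friction and masses are not known exactly. Their poses are not given: they have to be found in the camera images.
- unit: the fixed green base, bolted down. Origin: on the vertical turning axis, at bench height. The steel table (270 mm diameter, upper face 40 mm above the bench) turns about this axis. In the unit's frame the plunger starts at -120 degrees from x (anticlockwise positive) and must go to -60 degrees
- plate_top (a point): centre of the top of the fixed aluminium index plate on the turning axis (124 mm diameter, underside 66 mm and top 71 mm above the bench, hub 79 mm). It has six 12 mm holes, 60 degrees apart, 50 mm from the axis, and a painted yellow arrow that shows the way to turn
- marker (a point): point of the green marking head, 108 mm from the axis, 82 mm above the bench, at +90 degrees in the unit's frame, on the far side from the plunger. Its column on the base, 153 to 187 mm from the axis, is 144 mm high; a black knob on its arm reaches 160 mm
- turntable (a joint): angle of the turning table, rad, anticlockwise seen from above positive. 0 = the start, pin in its first hole; the next hole is at +1.047 (60 degrees). While the pin is up in a hole it is locked, with about 0.04 rad of play each way (0.07 when pushed with 20 N). It drags a little (about 0.2 N m) and stays where it is left
- plunger (a joint): how far the plunger is pressed down, m: 0 = fully up, 0.013 = bottom. A spring pushes it up, about 4 N at the top, 8 N at the bottom. Pressed 9 mm or more the pin is out and the table is free. Let go between holes, the pin rides on the plate's underside (plunger about 9 mm down) and springs up by itself at the next hole
- button_top (a point): centre of the top of the plunger's red round push button (34 mm diameter), which rides on the turning table 95 mm from the axis; 88 mm above the bench when up, 75 mm when fully pressed. A thin arm joins it to the brass pin, 50 mm from the axis, that points up into the index plate
- lug_face (a point): point on the face of the yellow upright lug that the finger pushes, 100 mm above the bench, 95 mm from the axis. The lug is fixed to the turning table on the anticlockwise side of the button; the face looks back at the button, 24 mm from its centre. Lug 36 mm wide radially, 7 mm thick, top 115 mm above the bench
- pin_tip (a point): rounded tip of the brass pin (9 mm diameter); fully up it stands 4 mm above the index plate
- next_hole (a point): mouth of the next hole, the one to index to, on the top of the fixed index plate (71 mm above the bench)
- blank_a: loose brass blank, 23 mm diameter, 30 mm tall, origin at its underside centre; stands in a square nest on the turning table, its top 73 mm above the bench, 108 mm from the axis; starts under the marking head
- blank_b: loose brass blank, 23 mm diameter, 30 mm tall, origin at its underside centre; stands in a square nest on the turning table, its top 73 mm above the bench, 108 mm from the axis; the next blank, to come under the marking head
- blank_c: loose brass blank, 23 mm diameter, 30 mm tall, origin at its underside centre; stands in a square nest on the turning table, its top 73 mm above the bench, 108 mm from the axis
- nest_a (a point): floor centre of the nest that holds blank_a; turns with the table (nest walls 12 mm high)
- nest_b (a point): floor centre of the nest that holds blank_b; turns with the table (nest walls 12 mm high)
- nest_c (a point): floor centre of the nest that holds blank_c; turns with the table (nest walls 12 mm high)
- pliers: loose pliers with blue handles lying on the bench, about 160 mm long, 75 mm wide, 16 mm high; origin under the pivot. Bystander
- hammer: loose hammer lying on the bench, about 260 mm long, 26 mm high, origin under the middle of its length; bystander
- jar: loose jar with a red lid, 64 mm diameter, 85 mm tall, origin at its underside centre; bystander
Not all that is in view belongs to the job. What is shaped like the blank_c but blue is not meant. Leave any grey look-alike of the blank_b alone.

How it is judged:
On the way, in this order (a step that is already met when the one before it is completed fails the run):
1. the plunger is pressed in, with the table still at its first hole (value of joint plunger above 0.006 m and value of joint turntable below 0.15 rad), for 0.05 s.
2. the table is turned away from the first hole, towards the next (value of joint turntable above 0.3 rad), for 0.05 s.
3. the pin has sprung up into the next hole (value of joint turntable between 0.957 and 1.137 rad and value of joint plunger below 0.003 m), for 0.2 s.
At the end, for the whole second after the job is handed in: the turning table rests within 0.09 rad of the next hole (0.957 to 1.137 rad), pin in it, the plunger is up to within 3 mm, and the three blanks stand upright (within 0.15 rad) in their nests, within 6 mm of the nest centres (all of step 3 and velocity of joint turntable between -0.05 and 0.05 rad/s and horizontal distance between blank_a and nest_a below 0.006 m and horizontal distance between blank_b and nest_b below 0.006 m and horizontal distance between blank_c and nest_c below 0.006 m and angle between each of blank_a, blank_b, blank_c's own z axis and vertical below 0.15 rad); the robot touches nothing.
It fails at once if the table is turned past the next hole (value of joint turntable above 1.25 rad).
It fails at once if the table is turned the wrong way (value of joint turntable below -0.15 rad).
It fails at once if a brass blank is lifted or tipped out of its nest (height (world z) of any of blank_a, blank_b, blank_c above 0.053 m or horizontal distance between blank_a and nest_a above 0.02 m or angle between any of blank_a, blank_b, blank_c's own z axis and vertical above 0.5 rad or horizontal distance between blank_b and nest_b above 0.02 m or horizontal distance between blank_c and nest_c above 0.02 m).
It fails at once if the pliers, hammer or jar are moved by more than 15 mm (distance of any of pliers, hammer, jar from where it was at the start of the episode above 0.015 m).
It also fails if it takes over 35 s, if anything falls off the work surface, if the arm or the gripper's body presses on something with over 40 N, if the wrist force passes 120 N, or if a joint passes its speed limit or range.

ROBOT

A 6-joint arm with a two-finger parallel gripper is mounted at the origin on the work surface. World frame = base frame: x ahead of the robot, y to its left, z up, the work surface at z = 0. Lengths are in m, angles in rad, forces in N, time in s.
With the tool pointing down it reaches from about 0.4 to 0.925 m from the base axis. Payload 12.5 kg.
Tool frame: the origin (TCP) lies midway between the tips of the shut fingers; the grasp point (between the pads) lies 19 mm behind it; z points along the fingers, y is the direction in which the jaws open and shut (so a half turn about z gives the same grasp; the last joint's range is limited). The gripper opens to 95 mm and grips with 3 to 60 N. Pads are 20 mm wide; open, the fingers measure 119 mm over their backs; the gripper's body (75 mm by 180 mm) begins 59 mm behind the grasp point.
Start: joints at [-1.277, 0.491, 1.559, -0, 1.092, -0.106], TCP at [0.243, -0.576, 0.215] pointing down, gripper open.
Joint ranges: [-3.1, 3.1], [-0.84, 2.19], [0.05, 2.79], [-1.13, 4.28], [0.06, 2.93], [-2.69, 2.69]. Speed limits (rad/s): [2.22, 2.22, 2.79, 3.14, 3.14, 3.14].

INTERFACE

Orientations are given as a unit quaternion [w, x, y, z].
In Python, from rig import ctrl gives the robot as it stands. The module is installed in compiled form; this text tells all that it offers.
- The arm moves only by the shell command python3 -m crank 'ROWS' [FORCE]. ROWS is JSON, a list of rows, each a list of 7 numbers: the shift along the tool's x, y, z in cm, then the turn, a rotation vector about the tool's x, y, z in degrees, then the opening, from 0 (shut) to 1 (fully open). In form: [[tx, ty, tz, ax, ay, az, fingers], ...]. A call has 1 to 5 rows; each row is the pose to reach, as a shift and turn from the pose commanded when the call began, along the tool's axes at that moment; what a row does not reach only later rows make up. A row lasts 1/12 s, in which the tool goes at most 41.7 mm and 7.16 degrees, less where a joint would pass 70% of its speed; a pose out of reach is approached as far as the arm can. A call with a gripper value outside its range is refused whole. The fingers move at their own pace and stop on an object; FORCE is the grip in N (left out, the last holds). Time passes only in rows, so rows that repeat a pose let the fingers close. It gives the time, the measured TCP pose, the force and the opening at its end, in the units of the state.
- ctrl.sense(): the state, without advancing time (a new reading comes with each control period).
- ctrl.get_image(name): name is "scene" or "top" or "wrist"; returns a dict with "color" (384x512x3 uint8, red, green, blue), "mtx" (3x3 intrinsics, pixels), "rvec" (rotation vector, rad) and "tvec" (3), from world to camera coordinates, as OpenCV has them. Camera axes: x right, y down, z forward; pixel columns grow to the right and rows downward; lengths in m; the calibration is good to about 2 mm. The wrist camera is an equidistant fisheye: a pixel r from the principal point sees the ray r / f radians off the axis. A picture is of the moment at which its call begins. There is no depth.
- ctrl.finish_job(): hands the job in, once; it reports no verdict.
The state is a dict: "clock": time; "joint_positions": joint angles; "qd": joint speeds; "joint_efforts": joint torques, N m; "ee_pos": TCP position; "eef_rot": TCP orientation; "ft_force": force on the tool from outside, world axes, zero at the start; "wrist_torque": the same for the moment, N m; "gripper_width": finger opening in m.
Only numpy, scipy, OpenCV 4.12 (cv2) and the standard library are available. Lean on these libraries where they do the work, as an engineer would, in place of code of your own. Each camera call takes 0.05 s, during which the arm holds its last target. There are 200 camera calls.

## Working session

There is one attempt and no reset: what is moved stays moved. The work goes in short steps, Python scripts to look and compute and a shell command to move; the robot and the scene stay as the last step left them, time stands still between calls to the robot, and variables do not carry over. Pictures are saved under pics/ and viewed, about 8 in all and at most 12, crops included, and the job is handed in when it is done.

```bash
mkdir -p pics
cat > h.py <<'E'
import numpy as np, cv2
from rig import ctrl
def cam(n):
    d=ctrl.get_image(n); R=cv2.Rodrigues(np.array(d['rvec'],float))[0]
    return d['color'],np.array(d['mtx'],float),R,np.array(d['tvec'],float).ravel()
def ray(K,R,t,uv,z):
    v=R.T@np.linalg.inv(K)@np.array([uv[0],uv[1],1.]); c=-R.T@t
    return c+v*(z-c[2])/v[2]
def proj(K,R,t,P):
    p=R@np.asarray(P,float)+t; p=K@p; return p[:2]/p[2]
E
python3 - <<'E'
from h import *
s=ctrl.sense(); print({k:np.round(v,3).tolist() for k,v in s.items()})
for n in('top','scene'):
    im,K,R,t=cam(n); cv2.imwrite(f'pics/{n}0.png',im[:,:,::-1]); print(n,K.round(1).tolist(),(-R.T@t).round(3),R.round(2).tolist())
E
```

```text
{'clock': 0.0, 'joint_positions': [-1.277, 0.492, 1.559, -0.0, 1.092, -0.106], 'qd': [-0.001, -0.0, 0.0, -0.0, 0.001, -0.002], 'joint_efforts': [-0.001, -61.265, -25.818, 0.069, 0.048, -0.0], 'ee_pos': [0.243, -0.575, 0.214], 'eef_rot': [-0.001, 0.98, 0.199, -0.0], 'ft_force': [-0.257, -0.014, -0.375], 'wrist_torque': [-0.004, 0.019, 0.011], 'gripper_width': 0.095}
top [[413.7, 0.0, 255.1], [0.0, 413.7, 196.0], [0.0, 0.0, 1.0]] [0.413 0.023 1.323] [[0.01, -1.0, -0.01], [-0.99, -0.0, -0.14], [0.14, 0.01, -0.99]]
scene [[377.1, 0.0, 260.6], [0.0, 377.1, 191.4], [0.0, 0.0, 1.0]] [1.136 0.392 0.691] [[-0.58, 0.82, -0.01], [0.57, 0.39, -0.72], [-0.58, -0.42, -0.69]]
```

View pics/top0.png

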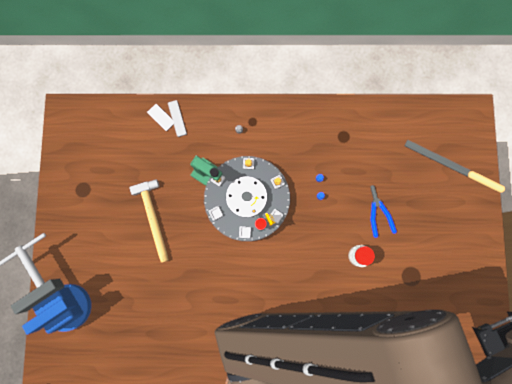

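View pics/scene0.png

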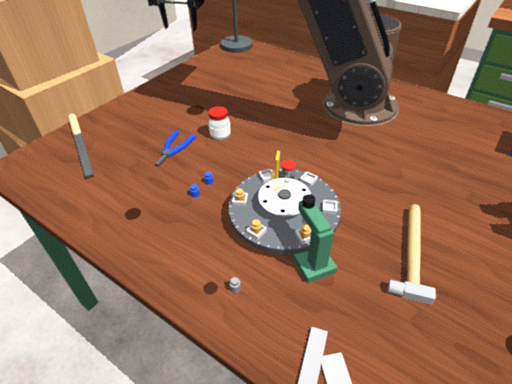

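The top view shows the table at about (247,198), the red button at (261,224) with the yellow lug at (269,218) on its anticlockwise side, and the green head at (205,170). The brass blanks are at about (248,163), (278,181) and one under the head. The blue pieces at (320,178/196) and the grey one at (239,128) are look-alikes and stay untouched. The jar's red lid at (365,256) is not the button.

Run:
```python
from h import *
pl=None
for n in('top','scene'):
    im,K,R,t=cam(n); hsv=cv2.cvtColor(im,cv2.COLOR_RGB2HSV); H,S,V=[hsv[...,i].astype(int) for i in range(3)]
    roi=np.zeros(H.shape,bool)
    if n=='top': roi[150:245,195:300]=1
    else: roi[140:285,225:345]=1
    red=roi&((H<6)|(H>174))&(S>150)&(V>110); yel=roi&(H>20)&(H<34)&(S>150)&(V>120)
    wh=roi&(S<40)&(V>170)
    def blobs(m,zs,lab):
        c,_=cv2.findContours(m.astype(np.uint8),cv2.RETR_EXTERNAL,cv2.CHAIN_APPROX_NONE)
        for k in c:
            a=cv2.contourArea(k)
            if a<8: continue
            mm=np.zeros(H.shape,np.uint8); cv2.drawContours(mm,[k],-1,1,-1); M=cv2.moments(mm,True)
            uv=(M['m10']/M['m00'],M['m01']/M['m00'])
            if lab=='white' and len(k)>60: 
                uv=cv2.fitEllipse(cv2.convexHull(k))[0]
            print(n,lab,np.round(uv,1),a,[ray(K,R,t,uv,z)[:2].round(4).tolist() for z in zs])
    blobs(red,(.088,),'red'); blobs(yel,(.115,.073,.071),'yel'); blobs(wh,(.071,.05),'white')
    if n=='top': 
        cr=cv2.resize(im[145:250,190:305],None,fx=5,fy=5,interpolation=cv2.INTER_CUBIC); cv2.imwrite('pics/topc.png',cr[:,:,::-1])
    else: 
        cr=cv2.resize(im[140:285,220:350],None,fx=4,fy=4,interpolation=cv2.INTER_CUBIC); cv2.imwrite('pics/scc.png',cr[:,:,::-1])
```

```text
top red [260.5 223.3] 84.0 [[0.5033, 0.0208]]
top yel [269.1 219.4] 25.5 [[0.513, -0.0042], [0.5165, -0.0052], [0.5167, -0.0052]]
top yel [277.2 180.9] 15.5 [[0.6274, -0.0283], [0.6349, -0.03], [0.6352, -0.0301]]
top yel [248.  162.2] 15.0 [[0.6837, 0.0588], [0.6931, 0.06], [0.6936, 0.0601]]
top white [244. 232.] 119.5 [[0.4783, 0.0705], [0.4794, 0.0713]]
top white [276.3 214.9] 81.5 [[0.5304, -0.027], [0.5324, -0.0279]]
top white [214.5 212.7] 126.0 [[0.5362, 0.1607], [0.5383, 0.163]]
top white [214.6 181.8] 24.5 [[0.6316, 0.1622], [0.6353, 0.1646]]
top white [245.8 196.4] 1275.5 [[0.5868, 0.0659], [0.5897, 0.0666]]
top white [276.3 181.6] 48.0 [[0.6331, -0.0273], [0.6367, -0.0282]]
top white [247.  162.4] 37.5 [[0.693, 0.063], [0.6977, 0.0637]]
scene red [288.1 164.7] 106.5 [[0.5086, 0.024]]
scene yel [277.5 155.4] 19.0 [[0.5212, 0.0002], [0.4764, -0.0283], [0.4743, -0.0297]]
scene white [235.1 280.4] 36.0 [[0.8398, 0.1147], [0.8298, 0.1053]]
scene white [306.  239.6] 18.5 [[0.6767, 0.1754], [0.6611, 0.1681]]
scene white [257.9 231.6] 84.5 [[0.7164, 0.0799], [0.7022, 0.0694]]
scene white [330.1 205.2] 157.0 [[0.5587, 0.1698], [0.5391, 0.1622]]
scene white [240.8 199.4] 53.0 [[0.6598, -0.0096], [0.6437, -0.0231]]
scene white [308.9 177.6] 127.0 [[0.5038, 0.0825], [0.4824, 0.072]]
scene white [281.3 192.1] 1468.0 [[0.5856, 0.0545], [0.567, 0.0431]]
```

View pics/topc.png

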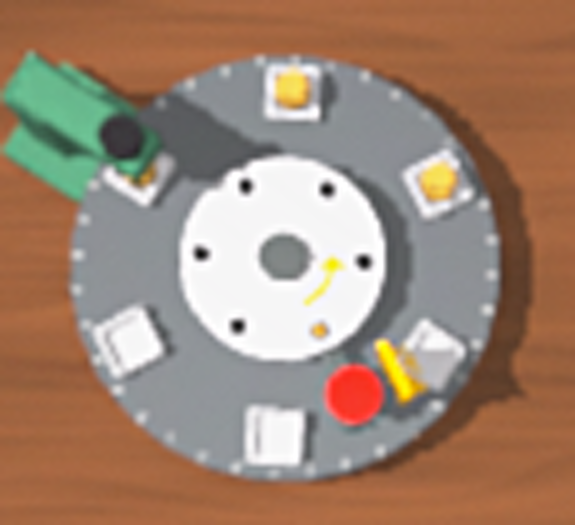

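The arrow is anticlockwise and the holes and pin read clearly. The button at crop (353,394) with the lug at (398,372) is the right one. Its distance from the plate centre comes out at about 95 mm, as specified. The button's bearing is about −153° in the world, and tool y is already nearly tangential. I'll move over with the fingers shut.

```bash
for i in 1 2 3 4; do :; done
python3 -m crank '[[2.4,-2.2,0,0,0,0,0],[4.7,-4.4,0,0,0,0,0],[7.1,-6.6,0,0,0,0,0],[9.4,-8.9,0,0,0,0,0],[11.8,-11.1,0,0,0,0,0]]' 20
python3 -m crank '[[2.4,-2.2,0,0,0,0,0],[4.7,-4.4,0,0,0,0,0],[7.1,-6.6,0,0,0,0,0],[9.4,-8.9,0,0,0,0,0],[11.8,-11.1,0,0,0,0,0]]'
python3 -m crank '[[2.4,-2.2,0,0,0,0,0],[4.7,-4.4,0,0,0,0,0],[7.1,-6.6,0,0,0,0,0],[9.4,-8.9,0,0,0,0,0],[11.8,-11.1,0,0,0,0,0]]'
python3 -m crank '[[2.4,-2.2,0,0,0,-1,0],[4.7,-4.4,0,0,0,-2,0],[7.1,-6.6,0,0,0,-3,0],[9.4,-8.9,0,0,0,-4,0],[11.8,-11.1,0,0,0,-4,0]]'
python3 - <<'E'
from h import *
im,K,R,t=cam('top'); cx=ray(K,R,t,(246.5,196.0),.071)[:2]; b=ray(K,R,t,(260.5,223.3),.088)[:2]
print(cx,b,np.linalg.norm(b-cx),np.degrees(np.arctan2(*(b-cx)[::-1])))
s=ctrl.sense(); print({k:np.round(v,3).tolist() for k,v in s.items()})
im,K,R,t=cam('wrist');cv2.imwrite('pics/w1.png',im[:,:,::-1])
E
```

```text
clock: 0.62
ee_pos: [0.3089, -0.426, 0.2145]
eef_rot: [-0.0, 0.98, 0.198, -0.0]
ft_force: [-0.2, -0.1, 0.1]
gripper_width: 0.0672
clock: 1.03
ee_pos: [0.3744, -0.2778, 0.2146]
eef_rot: [0.0, 0.98, 0.198, -0.0]
ft_force: [0.4, -1.4, -0.0]
gripper_width: 0.0341
clock: 1.45
ee_pos: [0.44, -0.1296, 0.2147]
eef_rot: [0.0, 0.98, 0.199, 0.0]
ft_force: [1.0, -0.2, -0.5]
gripper_width: 0.0024
clock: 1.87
ee_pos: [0.5055, 0.0187, 0.2146]
eef_rot: [0.0, 0.972, 0.233, -0.0]
ft_force: [0.7, -1.0, -0.4]
gripper_width: 0.0003
[0.58793815 0.06382771] [0.50338    0.02077026] 0.09488953082249266 -153.014570555385
{'clock': 1.917, 'joint_positions': [-0.087, 0.325, 1.842, 0.001, 0.974, 1.012], 'qd': [-0.081, -0.021, 0.043, -0.01, -0.017, -0.125], 'joint_efforts': [-8.289, -49.88, -19.872, -0.945, 0.354, -0.729], 'ee_pos': [0.507, 0.022, 0.215], 'eef_rot': [-0.0, 0.972, 0.233, 0.001], 'ft_force': [-1.505, 2.099, -0.516], 'wrist_torque': [0.096, 0.079, -0.018], 'gripper_width': 0.0}
```

View pics/w1.png

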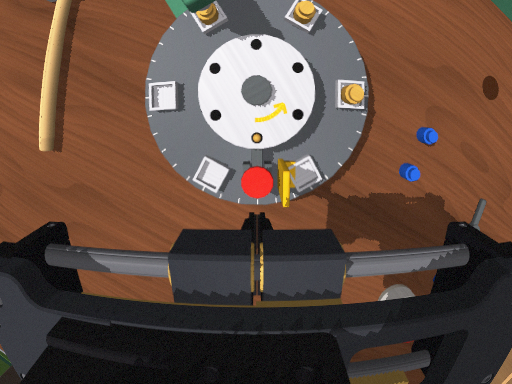

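The wrist view shows the plate hub at (257,90), the button at (257,182) and the lug face at about x=281, with the shut fingers aligned at x≈257. I'll cross-check positions using this camera.

Run:
```python
from h import *
im,K,R,t=cam('wrist'); s=ctrl.sense(); print(np.round(s['ee_pos'],4),np.round(s['eef_rot'],4))
hsv=cv2.cvtColor(im,cv2.COLOR_RGB2HSV); H,S,V=[hsv[...,i].astype(int) for i in range(3)]
def wray(uv,z):
    d=(np.array(uv)-K[:2,2])/K[0,0]; th=np.hypot(*d); v=np.r_[d/th*np.sin(th),np.cos(th)]
    v=R.T@v; c=-R.T@t; return (c+v*(z-c[2])/v[2])[:2]
red=((H<6)|(H>174))&(S>150)&(V>110); red[:150]=0; red[210:]=0; red[:,:230]=0; red[:,300:]=0
v,u=np.nonzero(red); print('btn',u.mean(),v.mean(),b:=wray((u.mean(),v.mean()),.088))
c=wray((256.5,90.5),.079); print('hub',c,np.linalg.norm(b-c),np.degrees(np.arctan2(*(b-c)[::-1])))
yel=(H>20)&(H<34)&(S>120)&(V>100); yel[:150]=0; yel[215:]=0; yel[:,:265]=0; yel[:,310:]=0
v,u=np.nonzero(yel); print('lug',u.min(),u.max(),v.min(),v.max())
ph=np.radians(-153); tt=np.array([-np.sin(ph),np.cos(ph)]); uu=np.array([np.cos(ph),np.sin(ph)])
for uv in((281,162),(280,205)):
    p=wray(uv,.115)-c; print('lug face top edge pt: tang',p@tt,'rad',p@uu)
e=np.array(s['ee_pos'])[:2]; print('tcp rel button (top-cam c): tang',(e-b)@tt,'rad',(e-c)@uu)
```

```text
[0.5056 0.0186 0.2144] [-0.000e+00  9.722e-01  2.342e-01 -1.000e-04]
btn 255.39405204460965 180.12391573729863 [0.50661255 0.02131389]
hub [0.58846532 0.06192852] 0.09137517729487396 -153.60979516484974
lug 276 293 158 204
lug face top edge pt: tang 0.02271549138969188 rad 0.06772314112806548
lug face top edge pt: tang 0.022674003640315212 rad 0.10933191599439299
tcp rel button (top-cam c): tang 0.0018960202152708873 rad 0.09352718342378565
```

Both cameras agree within 2–3 mm. I'll descend with a small shift towards the lug, then press slowly.

```bash
python3 -m crank '[[0,0.1,3,0,0,0,0],[0,0.2,6,0,0,0,0],[0,0.2,8.5,0,0,0,0],[0,0.2,10,0,0,0,0],[0,0.2,11,0,0,0,0]]'
python3 -m crank '[[0,0,0.5,0,0,0,0],[0,0,1,0,0,0,0],[0,0,1.3,0,0,0,0],[0,0,1.6,0,0,0,0],[0,0,1.8,0,0,0,0]]'
python3 -m crank '[[0,0,0.3,0,0,0,0],[0,0,0.6,0,0,0,0],[0,0,0.8,0,0,0,0],[0,0,0.9,0,0,0,0],[0,0,0.9,0,0,0,0]]'
```

```text
clock: 2.43
ee_pos: [0.5052, 0.0143, 0.103]
eef_rot: [-0.0, 0.973, 0.232, -0.001]
ft_force: [-0.1, 0.9, 0.0]
gripper_width: 0.0004
clock: 2.85
ee_pos: [0.5065, 0.015, 0.087]
eef_rot: [0.0, 0.973, 0.233, 0.001]
ft_force: [-1.6, -1.7, 3.3]
gripper_width: 0.0007
clock: 3.27
ee_pos: [0.5064, 0.0151, 0.0778]
eef_rot: [0.0, 0.973, 0.233, 0.0]
ft_force: [-1.0, -1.3, 5.6]
gripper_width: 0.0004
```

```bash
python3 -m crank '[[0,0,0.2,0,0,0,0],[0,0.1,0.2,0,0,0,0],[0,0.3,0.2,0,0,0,0],[0,0.5,0.2,0,0,0,0],[0,0.5,0.2,0,0,0,0]]'
python3 -m crank '[[0.04,0.33,0,0,0,-2,0],[0.1,0.66,0,0,0,-4,0],[0.17,0.99,0,0,0,-6,0],[0.25,1.31,0,0,0,-8,0],[0.34,1.63,0,0,0,-10,0]]'
python3 - <<'E'
from h import *
im,K,R,t=cam('wrist'); s=ctrl.sense(); print({k:np.round(s[k],3).tolist() for k in('ee_pos','eef_rot','ft_force')})
e=np.array(s['ee_pos'])[:2]-[.588,.0632]; print(np.linalg.norm(e),np.degrees(np.arctan2(e[1],e[0])))
cv2.imwrite('pics/w2.png',im[:,:,::-1])
E
```

```text
clock: 3.68
ee_pos: [0.509, 0.0107, 0.0761]
eef_rot: [0.0, 0.973, 0.233, 0.001]
ft_force: [0.1, 0.2, 7.3]
gripper_width: 0.0005
clock: 4.1
ee_pos: [0.5191, -0.0021, 0.076]
eef_rot: [0.0, 0.948, 0.317, 0.0]
ft_force: [-2.0, 1.3, 7.4]
gripper_width: 0.0006
{'ee_pos': [0.52, -0.003, 0.076], 'eef_rot': [0.0, 0.948, 0.319, 0.001], 'ft_force': [-0.932, -4.059, 7.145]}
0.0948724169954663 -136.043781914535
```

View pics/w2.png

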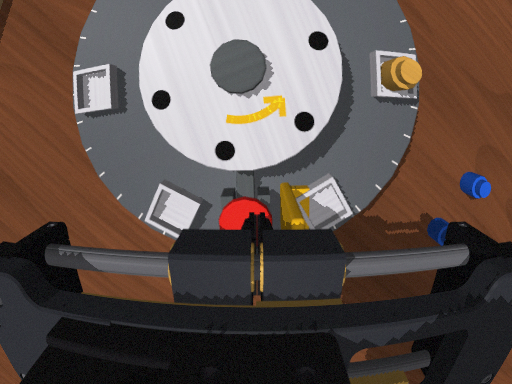

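The picture shows the pin out of the first hole (now dark at (225,150)) with the finger against the lug. The table has turned about 10°, so I'll continue to about 30°.

```bash
python3 -m crank '[[0.04,0.33,0,0,0,-2,0],[0.1,0.66,0,0,0,-4,0],[0.17,0.99,0,0,0,-6,0],[0.25,1.31,0,0,0,-8,0],[0.34,1.63,0,0,0,-10,0]]'
python3 -m crank '[[0.04,0.33,0,0,0,-2,0],[0.1,0.66,0,0,0,-4,0],[0.17,0.99,0,0,0,-6,0],[0.25,1.31,0,0,0,-8,0],[0.34,1.63,0,0,0,-10,0]]'
python3 - <<'E'
from h import *
s=ctrl.sense(); print({k:np.round(s[k],3).tolist() for k in('ee_pos','eef_rot','ft_force')})
e=np.array(s['ee_pos'])[:2]-[.588,.0632]; print(np.linalg.norm(e),np.degrees(np.arctan2(e[1],e[0])))
E
```

```text
clock: 4.57
ee_pos: [0.5314, -0.0132, 0.076]
eef_rot: [0.0, 0.917, 0.399, 0.0]
ft_force: [-2.3, 0.3, 6.8]
gripper_width: 0.0004
clock: 4.98
ee_pos: [0.5455, -0.022, 0.076]
eef_rot: [0.0, 0.879, 0.477, -0.0]
ft_force: [-3.2, -0.8, 7.7]
gripper_width: 0.0006
{'ee_pos': [0.546, -0.022, 0.076], 'eef_rot': [0.0, 0.879, 0.477, -0.0], 'ft_force': [-3.178, -0.798, 7.729]}
0.09518044383671977 -116.51983314449426
```

```bash
python3 -m crank '[[0,0,-0.4,0,0,0,0],[0,0,-0.8,0,0,0,0],[0,0,-1.2,0,0,0,0],[0,0,-1.6,0,0,0,0],[0,0,-1.8,0,0,0,0]]'
python3 -m crank '[[0.04,0.33,0,0,0,-2,0],[0.1,0.66,0,0,0,-4,0],[0.17,0.99,0,0,0,-6,0],[0.25,1.31,0,0,0,-8,0],[0.34,1.63,0,0,0,-10,0]]'
python3 -m crank '[[0.04,0.33,0,0,0,-2,0],[0.1,0.66,0,0,0,-4,0],[0.17,0.99,0,0,0,-6,0],[0.25,1.31,0,0,0,-8,0],[0.25,1.31,0,0,0,-8,0]]'
python3 - <<'E'
from h import *
s=ctrl.sense(); print({k:np.round(s[k],3).tolist() for k in('ee_pos','eef_rot','ft_force')})
e=np.array(s['ee_pos'])[:2]-[.588,.0632]; print(np.linalg.norm(e),np.degrees(np.arctan2(e[1],e[0])))
im,K,R,t=cam('top'); cr=cv2.resize(im[145:250,190:305],None,fx=5,fy=5,interpolation=cv2.INTER_CUBIC)
im,K,R,t=cam('wrist'); cv2.imwrite('pics/w3.png',im[:,:,::-1])
E
```

```text
clock: 5.4
ee_pos: [0.5457, -0.0218, 0.0942]
eef_rot: [0.0, 0.879, 0.476, 0.0]
ft_force: [-0.2, 0.5, 0.6]
gripper_width: 0.0005
clock: 5.82
ee_pos: [0.5603, -0.0278, 0.0936]
eef_rot: [-0.001, 0.834, 0.552, -0.001]
ft_force: [-4.3, -0.3, 3.3]
gripper_width: 0.0004
clock: 6.23
ee_pos: [0.5743, -0.0309, 0.0936]
eef_rot: [0.0, 0.793, 0.609, -0.0]
ft_force: [0.3, -0.4, -0.4]
gripper_width: 0.0006
{'ee_pos': [0.574, -0.031, 0.094], 'eef_rot': [0.0, 0.793, 0.609, -0.0], 'ft_force': [0.25, -0.388, -0.401]}
0.09506494251097207 -98.30333793119425
```

View pics/w3.png

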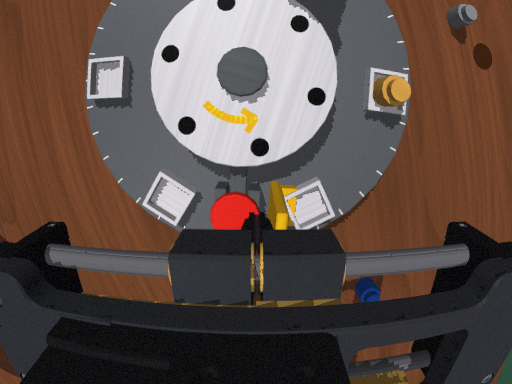

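The picture shows the next hole at (260,147), with the pin arm at about (238,175), so some 12–15° remain. I'll approach slowly from here.

```bash
python3 -m crank '[[0.02,0.17,0,0,0,-1,0],[0.04,0.33,0,0,0,-2,0],[0.07,0.5,0,0,0,-3,0],[0.1,0.66,0,0,0,-4,0],[0.13,0.82,0,0,0,-5,0]]'
python3 -m crank '[[0.02,0.17,0,0,0,-1,0],[0.04,0.33,0,0,0,-2,0],[0.07,0.5,0,0,0,-3,0],[0.1,0.66,0,0,0,-4,0],[0.13,0.82,0,0,0,-5,0]]'
python3 - <<'E'
from h import *
s=ctrl.sense(); print({k:np.round(s[k],3).tolist() for k in('ee_pos','eef_rot','ft_force')})
e=np.array(s['ee_pos'])[:2]-[.588,.0632]; print(np.linalg.norm(e),np.degrees(np.arctan2(e[1],e[0])))
im,K,R,t=cam('wrist'); cv2.imwrite('pics/w4.png',im[:,:,::-1])
E
```

```text
clock: 6.75
ee_pos: [0.5824, -0.0318, 0.0935]
eef_rot: [-0.0, 0.766, 0.643, -0.0]
ft_force: [-3.0, -1.1, 0.8]
gripper_width: 0.0002
clock: 7.17
ee_pos: [0.591, -0.0319, 0.0936]
eef_rot: [0.0, 0.737, 0.676, 0.0]
ft_force: [-1.4, -0.5, -0.4]
gripper_width: 0.0004
{'ee_pos': [0.591, -0.032, 0.094], 'eef_rot': [0.0, 0.737, 0.676, 0.0], 'ft_force': [-1.4, -0.494, -0.405]}
0.09510870069079377 -88.206391941052
```

View pics/w4.png

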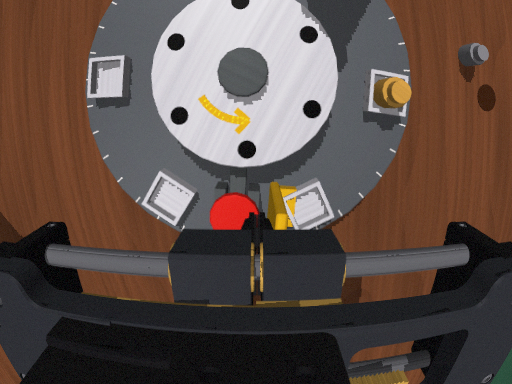

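Hole at (247,149), still dark: about 5° to go.

```bash
python3 -m crank '[[0.01,0.08,0,0,0,-0.5,0],[0.02,0.17,0,0,0,-1,0],[0.03,0.25,0,0,0,-1.5,0],[0.04,0.33,0,0,0,-2,0],[0.06,0.42,0,0,0,-2.5,0]]'
python3 -m crank '[[0.01,0.08,0,0,0,-0.5,0],[0.02,0.17,0,0,0,-1,0],[0.03,0.25,0,0,0,-1.5,0],[0.04,0.33,0,0,0,-2,0],[0.06,0.42,0,0,0,-2.5,0]]'
python3 - <<'E'
from h import *
s=ctrl.sense(); print({k:np.round(s[k],3).tolist() for k in('ee_pos','eef_rot','ft_force')})
e=np.array(s['ee_pos'])[:2]-[.588,.0632]; print(np.linalg.norm(e),np.degrees(np.arctan2(e[1],e[0])))
im,K,R,t=cam('wrist'); cv2.imwrite('pics/w5.png',im[:,:,::-1])
E
```

```text
clock: 7.63
ee_pos: [0.5951, -0.0316, 0.0937]
eef_rot: [0.0, 0.723, 0.691, 0.0]
ft_force: [-0.2, -0.8, 0.6]
gripper_width: 0.0007
clock: 8.05
ee_pos: [0.599, -0.0312, 0.0936]
eef_rot: [-0.0, 0.707, 0.707, -0.0]
ft_force: [-2.4, -1.2, 0.3]
gripper_width: 0.0008
{'ee_pos': [0.599, -0.031, 0.094], 'eef_rot': [-0.0, 0.707, 0.707, -0.0], 'ft_force': [-2.384, -1.236, 0.323]}
0.09507236781437911 -83.34527002403036
```

View pics/w5.png

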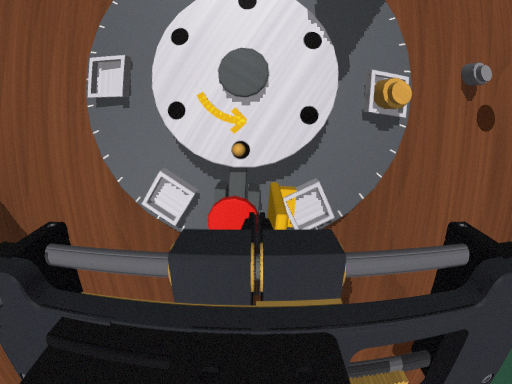

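Brass is now visible in the next hole at (239,150), so the pin has popped in. I'll nudge 1° to confirm the lock, back off the lug, go straight up, and move clear.

```bash
python3 -m crank '[[0.01,0.08,0,0,0,-0.5,0],[0.02,0.17,0,0,0,-1,0],[0.02,0.17,0,0,0,-1,0]]'
python3 -m crank '[[0,-0.3,0,0,0,0,0],[0,-0.6,0,0,0,0,0],[0,-0.6,-2,0,0,0,0],[0,-0.6,-5,0,0,0,0],[0,-0.6,-9,0,0,0,0]]'
python3 -m crank '[[-2,0,-2,0,0,0,0],[-5,0,-3,0,0,0,0],[-9,0,-3,0,0,0,0],[-12,0,-3,0,0,0,0],[-14,0,-3,0,0,0,0]]'
python3 -m crank '[[-2,0,0,0,0,0,0],[-4,0,0,0,0,0,0],[-5,0,0,0,0,0,0],[-5,0,0,0,0,0,0],[-5,0,0,0,0,0,0]]'
python3 - <<'E'
from h import *
s=ctrl.sense(); print({k:np.round(s[k],3).tolist() for k in('ee_pos','ft_force')})
im,K,R,t=cam('top'); a=cv2.resize(im[145:250,190:305],None,fx=3.5,fy=3.5,interpolation=cv2.INTER_CUBIC)
im2,K2,R2,t2=cam('scene'); b=cv2.resize(im2[145:250,225:340],None,fx=3.5,fy=3.5,interpolation=cv2.INTER_CUBIC)
cv2.imwrite('pics/end.png',np.hstack([a,b])[:600,:800,::-1])
hsv=cv2.cvtColor(im,cv2.COLOR_RGB2HSV); H,S,V=[hsv[...,i].astype(int) for i in range(3)]
m=((H<6)|(H>174))&(S>150)&(V>110); m[:150]=0;m[245:]=0;m[:,:195]=0;m[:,300:]=0
v,u=np.nonzero(m); print(len(u)); p=ray(K,R,t,(u.mean(),v.mean()),.088)[:2]-[.5879,.0638]; print(p,np.linalg.norm(p),np.degrees(np.arctan2(p[1],p[0]))+153)
E
```

```text
clock: 8.35
ee_pos: [0.6009, -0.031, 0.0936]
eef_rot: [0.0, 0.701, 0.713, -0.0]
ft_force: [0.3, -0.5, 0.1]
gripper_width: 0.0002
clock: 8.77
ee_pos: [0.5935, -0.0309, 0.1827]
eef_rot: [-0.002, 0.702, 0.713, -0.001]
ft_force: [0.2, 0.7, 0.3]
gripper_width: 0.0002
clock: 9.18
ee_pos: [0.5967, -0.1736, 0.214]
eef_rot: [0.001, 0.702, 0.712, 0.0]
ft_force: [0.5, -0.1, -0.5]
gripper_width: 0.0003
clock: 9.6
ee_pos: [0.5976, -0.2208, 0.2135]
eef_rot: [-0.0, 0.702, 0.712, 0.0]
ft_force: [0.2, 1.2, -0.1]
gripper_width: 0.0004
{'ee_pos': [0.598, -0.221, 0.213], 'ft_force': [0.206, 1.204, -0.129]}
98
[-0.00602227 -0.09330823] 0.09350237531938654 59.30715873402994
```

View pics/end.png

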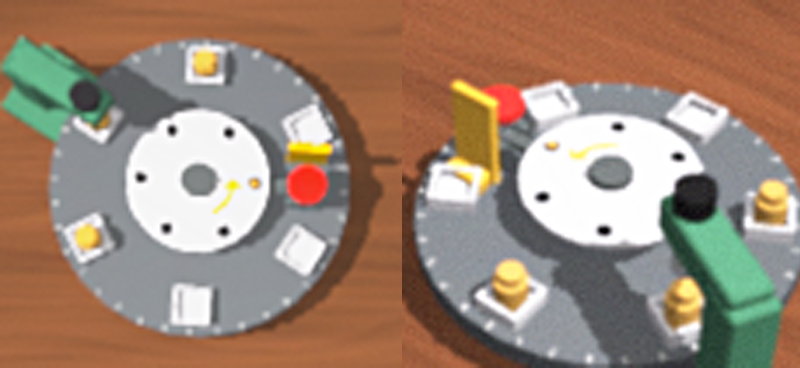

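Final pictures: the pin is visible in the next hole, at (254,183) in the top half and (552,146) in the scene half. The table is at about 59.3° (1.035 rad), all three blanks sit upright and centred in their nests, and the next one is under the head. I'll check the plunger height once from two views, then hand in.

Run:
```python
from h import *
for n,roi in(('scene',(175,195,255,280)),('top',(185,210,255,268))):
    im,K,R,t=cam(n); r0,r1,c0,c1=roi
    hsv=cv2.cvtColor(im,cv2.COLOR_RGB2HSV)[r0:r1,c0:c1].astype(int)
    m=(hsv[...,0]>10)&(hsv[...,0]<21)&(hsv[...,1]>70)
    v,u=np.nonzero(m); print(n,'pin px',len(u),u.mean()+c0,v.mean()+r0)
    a=np.radians(-153+59.3); P=lambda r,z:[.5879+r*np.cos(a),.0638+r*np.sin(a),z]
    print('pred tip up/1cm-down',proj(K,R,t,P(.05,.074)),proj(K,R,t,P(.05,.065)))
    if n=='scene':
        hs=cv2.cvtColor(im,cv2.COLOR_RGB2HSV).astype(int); H,S,V=hs[...,0],hs[...,1],hs[...,2]
        m=((H<6)|(H>174))&(S>150)&(V>110); m[:150]=0;m[190:]=0;m[:,:235]=0;m[:,:][:,290:]=0
        v,u=np.nonzero(m); print('btn rows',v.min(),v.max(),'cols',u.min(),u.max())
        for z in(.088,.079):
            q=np.array([proj(K,R,t,np.array(P(.095,z))+[.017*np.cos(b),.017*np.sin(b),0]) for b in np.linspace(0,6.28,60)]); print(z,'pred top row',q[:,1].min(),'right col',q[:,0].max())
```

```text
scene pin px 4 267.5 186.5
pred tip up/1cm-down [267.40389792 184.30530027] [267.39730691 187.02797763]
btn rows 169 179 cols 248 259
0.088 pred top row 167.82890051983148 right col 259.8889120374457
0.079 pred top row 170.59347116631372 right col 259.93289372480615
top pin px 6 262.3333333333333 197.0
pred tip up/1cm-down [262.83664548 196.98602983] [262.81396661 197.38578967]
```

Between the two predictions, so this is inconclusive. I'll calibrate the same measurement on the starting picture, where the plunger was known to be up.

Run:
```python
from h import *
now,K,R,t=cam('scene'); st=cv2.imread('pics/scene0.png')[:,:,::-1]
for lab,im,ang in(('start',st,-153.),('end',now,-153+59.3)):
    a=np.radians(ang); P=lambda r,z:np.array([.5879+r*np.cos(a),.0638+r*np.sin(a),z])
    I=im.astype(float); red=np.clip((I[...,0]-np.maximum(I[...,1],I[...,2])-60)/100,0,1)
    c=proj(K,R,t,P(.095,.088)); u0=int(round(c[0])); r=int(c[1])
    print(lab,'ctr',c.round(1))
    for u in range(u0-3,u0+6): print(u,red[r-9:r+13,u].round(1).tolist())
    print('rows from',r-9)
    for z in(.088,.079):
        q=np.array([proj(K,R,t,P(.095,z)+[.017*np.cos(b),.017*np.sin(b),0]) for b in np.linspace(0,6.28,90)]); print(z,q[:,1].min().round(2),q[:,1].max().round(2))
    p=proj(K,R,t,P(.05,.074)); hs=cv2.cvtColor(np.ascontiguousarray(im),cv2.COLOR_RGB2HSV).astype(float); 
    x,y=int(p[0]),int(p[1]); S=I[y-6:y+8,x-6:x+8]; w=np.clip(S[...,0]-S[...,2]-45,0,None); g=S[...,0]-S[...,1]; w=w*(g>20)
    vv,uu=np.mgrid[y-6:y+8,x-6:x+8]; print('pin',(w*uu).sum()/w.sum(),(w*vv).sum()/w.sum(),'n',(w>0).sum(),'pred up',p.round(1))
```

```text
start ctr [288.1 163.1]
285 [0.1, 0.1, 0.1, 0.1, 0.1, 0.2, 0.9, 1.0, 1.0, 1.0, 1.0, 1.0, 1.0, 1.0, 1.0, 0.5, 0.0, 0.0, 0.0, 0.0, 0.0, 0.0]
286 [0.1, 0.1, 0.1, 0.1, 0.1, 0.3, 1.0, 1.0, 1.0, 1.0, 1.0, 1.0, 1.0, 1.0, 1.0, 0.9, 0.0, 0.0, 0.0, 0.0, 0.0, 0.0]
287 [0.0, 0.1, 0.1, 0.1, 0.1, 0.3, 1.0, 1.0, 1.0, 1.0, 1.0, 1.0, 1.0, 1.0, 1.0, 1.0, 0.3, 0.0, 0.0, 0.0, 0.0, 0.0]
288 [0.1, 0.1, 0.1, 0.0, 0.1, 0.4, 1.0, 1.0, 1.0, 1.0, 1.0, 1.0, 1.0, 1.0, 1.0, 1.0, 0.4, 0.0, 0.0, 0.0, 0.0, 0.0]
289 [0.0, 0.1, 0.1, 0.1, 0.1, 0.3, 1.0, 1.0, 1.0, 1.0, 1.0, 1.0, 1.0, 1.0, 1.0, 1.0, 0.4, 0.0, 0.0, 0.0, 0.0, 0.0]
290 [0.0, 0.0, 0.1, 0.1, 0.1, 0.2, 1.0, 1.0, 1.0, 1.0, 1.0, 1.0, 1.0, 1.0, 1.0, 1.0, 0.3, 0.0, 0.0, 0.0, 0.0, 0.0]
291 [0.1, 0.1, 0.0, 0.0, 0.1, 0.1, 0.8, 1.0, 1.0, 1.0, 1.0, 1.0, 1.0, 1.0, 1.0, 1.0, 0.1, 0.0, 0.0, 0.0, 0.0, 0.0]
292 [0.1, 0.0, 0.1, 0.1, 0.1, 0.1, 0.4, 1.0, 1.0, 1.0, 1.0, 1.0, 1.0, 1.0, 1.0, 0.8, 0.0, 0.0, 0.0, 0.0, 0.0, 0.0]
293 [0.0, 0.1, 0.1, 0.1, 0.1, 0.1, 0.2, 0.7, 1.0, 1.0, 1.0, 1.0, 1.0, 1.0, 1.0, 0.2, 0.0, 0.0, 0.0, 0.0, 0.0, 0.0]
rows from 154
0.088 158.81 167.47
0.079 1
[... 557 characters left out ...]
0.0]
254 [0.0, 0.1, 0.0, 0.1, 0.0, 0.0, 0.8, 1.0, 1.0, 1.0, 1.0, 1.0, 1.0, 1.0, 1.0, 1.0, 1.0, 0.2, 0.0, 0.0, 0.0, 0.0]
255 [0.0, 0.0, 0.1, 0.1, 0.0, 0.0, 0.7, 1.0, 1.0, 1.0, 1.0, 1.0, 1.0, 1.0, 1.0, 1.0, 1.0, 0.1, 0.0, 0.0, 0.0, 0.0]
256 [0.0, 0.0, 0.1, 0.1, 0.0, 0.0, 0.6, 1.0, 1.0, 1.0, 1.0, 1.0, 1.0, 1.0, 1.0, 1.0, 0.9, 0.0, 0.0, 0.0, 0.0, 0.0]
257 [0.0, 0.0, 0.1, 0.1, 0.1, 0.0, 0.3, 1.0, 1.0, 1.0, 1.0, 1.0, 1.0, 1.0, 1.0, 1.0, 0.3, 0.0, 0.0, 0.0, 0.0, 0.0]
258 [0.0, 0.1, 0.1, 0.1, 0.1, 0.0, 0.0, 0.5, 0.9, 1.0, 1.0, 1.0, 1.0, 1.0, 1.0, 0.7, 0.0, 0.0, 0.0, 0.0, 0.0, 0.0]
rows from 163
0.088 167.83 176.96
0.079 170.59 179.74
pin 267.4059945504087 186.20435967302453 n 6 pred up [267.4 184.3]
```

With the start picture as baseline, the button edge sits 0.4 px and the pin 0.2 px lower than when fully up. A plunger still 9 mm down would read 2.7 px lower, so the pin is up. Handing in.

```bash
python3 -c "
from rig import ctrl
s=ctrl.sense(); print(s['clock'],s['ft_force'],ctrl.finish_job())"
```

```text
the job is handed in; nothing more can be done
9.85 [0.39858777 0.06029482 0.6642455 ] None
```

I pressed the red plunger down about 12 mm with the shut fingers and pushed the yellow lug anticlockwise to about 30°. I then lifted the finger off the button and kept pushing the lug slowly until the pin sprang into the next hole. After that I backed off, and I handed in at 9.85 s with the hand clear (no contact force).

- **Table angle:** the last check from the top camera put it at about 59.3° (1.035 rad), inside the allowed range. The pin is visible in the next hole.
- **Blanks:** all three look upright and centred in their nests, and the next one is under the marking head. I judged this by eye from the two final pictures and did not measure it.
- **Plunger height:** my first check was inconclusive, falling between "up" and "9 mm down". Compared with the starting picture, the button and pin were only 0.2–0.4 px lower, about 1 mm and near the limit of what the pictures resolve, so I take it as fully up.
- **Pliers, hammer and jar:** I saw no contact with them, but I did not measure their positions again at the end.

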